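Sort machine parts into the workshop trays

TASK

Sort the five loose parts on the bench into the three shallow grey trays: both aluminium profile offcuts into the oblong tray, both ball bearings into the round dish, and the stepper motor into the square tray. Lay the offcuts on a long side and the bearings on a flat face, and stand the motor with its shaft up, each resting on its tray's floor and none on top of another. Leave the glue bottle standing and the screwdriver lying where they are.

Things in the scene. Friction and masses are not known exactly. Their poses are not given: they have to be found in the camera images.
- offcut_a_center (a point): Offcut of square aluminium T-slot profile, 60 mm long, 30 x 30 mm section, about 0.09 kg, lying on a long side on the bench. This point is its centre, 15 mm above the face it lies on; x runs along its length, z up at the start. Identical to the other offcut.
- offcut_b_center (a point): Offcut of square aluminium T-slot profile, 60 mm long, 30 x 30 mm section, about 0.09 kg, lying on a long side on the bench. This point is its centre, 15 mm above the face it lies on; x runs along its length, z up at the start. Identical to the other offcut.
- bearing_a_center (a point): Steel ball bearing (ring with black seal and a 16 mm bore), outer diameter 40 mm, 12 mm thick, about 0.065 kg, lying flat. This point is its centre, 6 mm above its underside; z is its axis. Identical to the other bearing.
- bearing_b_center (a point): Steel ball bearing (ring with black seal and a 16 mm bore), outer diameter 40 mm, 12 mm thick, about 0.065 kg, lying flat. This point is its centre, 6 mm above its underside; z is its axis. Identical to the other bearing.
- motor_center (a point): Stepper motor: body 42 x 42 mm, 40 mm tall, light end caps and a dark middle, standing with its shaft up, about 0.28 kg. On top a 22 mm wide, 2 mm high boss and a 5 mm shaft, shaft end 58 mm above the underside. This point is the centre of the body, 20 mm above its underside; x and y are square to its sides, z runs along the shaft.
- oblong_tray: Oblong shallow grey plastic tray, fixed to the bench, outside 178 x 93 mm, walls 4 mm thick and 12 mm high, floor top 3 mm above the bench. Origin: centre of its underside, on the bench; x along its long side. Takes both offcuts, for instance end to end.
- square_tray: Square shallow grey plastic tray, fixed to the bench, outside 108 x 108 mm, walls 4 mm thick and 12 mm high, floor top 3 mm above the bench. Origin: centre of its underside, on the bench; x and y square to its sides.
- round_dish: Round shallow grey plastic dish, fixed to the bench, outside diameter 150 mm, wall 4 mm thick and 12 mm high, floor top 3 mm above the bench. Origin: centre of its underside, on the bench.
- glue: Bystander: glue bottle, 44 mm diameter, 110 mm tall, standing. Origin: centre of its underside; z up.
- driver: Bystander: screwdriver lying on the bench, about 200 mm long. Origin: on the bench under the tool; x along it, handle towards -x.
There are look-alikes about, which are no part of the job. Leave any brown, pink or yellow look-alike of the part that bears offcut_a_center alone.

How it is judged:
At the end, for the whole second after the job is handed in: Both offcuts lie on a long side in the oblong tray, both bearings lie flat in the round dish, the motor stands shaft-up (within 7 degrees) in the square tray, each with its centre inside the tray and no more than 3 to 5 mm above its height when flat on the floor; all at rest (x of offcut_a_center in the frame of oblong_tray between -0.072 and 0.072 m and y of offcut_a_center in the frame of oblong_tray between -0.03 and 0.03 m and z of each of offcut_a_center, offcut_b_center in the frame of oblong_tray below 0.0215 m and x of offcut_b_center in the frame of oblong_tray between -0.072 and 0.072 m and y of offcut_b_center in the frame of oblong_tray between -0.03 and 0.03 m and horizontal distance between each of bearing_a_center, bearing_b_center and round_dish below 0.053 m and z of each of bearing_a_center, bearing_b_center in the frame of round_dish below 0.012 m and x of motor_center in the frame of square_tray between -0.032 and 0.032 m and y of motor_center in the frame of square_tray between -0.032 and 0.032 m and z of motor_center in the frame of square_tray below 0.028 m and angle between motor_center's own z axis and vertical below 0.12 rad and linear speed of each of offcut_a, offcut_b, bearing_a, bearing_b, motor below 0.02 m/s); the robot touches nothing.
It fails at once if the glue bottle is shifted by more than 30 mm or tipped over (distance of glue from where it was at the start of the episode above 0.03 m or angle between glue's own z axis and vertical above 0.5 rad).
It fails at once if the screwdriver is shifted by more than 30 mm (distance of driver from where it was at the start of the episode above 0.03 m).
It also fails if it takes over 120 s, if anything falls off the work surface, if the arm or the gripper's body presses on something with over 40 N, if the wrist force passes 120 N, or if a joint passes its speed limit or range.

ROBOT

A 7-joint arm with a two-finger parallel gripper is mounted at the origin on the work surface. World frame = base frame: x ahead of the robot, y to its left, z up, the work surface at z = 0. Lengths are in m, angles in rad, forces in N, time in s.
With the tool pointing down it reaches from about 0.35 to 0.9 m from the base axis. Payload 7.2 kg.
Tool frame: the origin (TCP) lies at the very end of the fingers, on their centre line; the grasp point (between the pads) lies 19 mm behind it; z points along the fingers, y is the line along which they close (so a half turn about z gives the same grasp; the last joint's range is limited). The gripper opens to 85 mm and grips with 20 to 120 N. Pads are 22 mm wide; open, the fingers measure 114 mm over their backs; the gripper's body (76 mm by 85 mm) begins 54 mm behind the grasp point. The pads swing forward as they close: fully open they stand 13 mm farther back than shut.
Start: joints at [1.107, 0.411, -0.013, 1.596, 0.006, 1.134, -0.082], TCP at [0.241, -0.577, 0.231] pointing down, gripper open.
Joint ranges: [-2.95, 2.95], [-0.29, 1.99], [-1.47, 1.44], [0.14, 2.54], [-1.03, 4.17], [0.13, 1.85], [-2.86, 2.86]. Speed limits (rad/s): [2.39, 2.39, 3.01, 3.01, 3.14, 3.14, 3.14].

INTERFACE

Orientations are given as a rotation vector (axis times angle).
In Python, from workcell import sensors, viewer, sign_off gives the robot as it stands.
- The arm moves only by the tool step_arm, never from a script. Its argument "series" is a list of rows, each an object of numbers: "fingers": the opening, from 0 (shut) to 1 (fully open); "x", "y", "z": the shift along the world's x, y, z each as a share of 0.03 m, from -1 to 1; "roll": the turn about the world's z as a share of pi/4 rad, from -1 to 1. In form: [{"fingers": .., "x": .., "y": .., "z": .., "roll": ..}, ...]. A call has 1 to 20 rows; each row shifts and turns the commanded pose from where the row before left it; what a row does not reach is not made up. A row lasts 1/10 s, in which the tool goes at most 50 mm and 8.59 degrees, less where a joint would pass 70% of its speed; a pose out of reach is approached as far as the arm can. A call with a number of a shift or a turn outside -1 to 1 is refused whole. A call with a gripper value outside its range is refused whole. The fingers move at their own pace and stop on an object; "grip_force" is the grip in N (left out, the last holds). Time passes only in rows, so rows that do not move let the fingers close. It gives the time, the measured TCP pose, the force, the opening and the grip force at its end, in the units of the state.
- sensors.get_state(): the state, without advancing time (a new reading comes with each control period).
- viewer.capture(name): name is "scene" or "top" or "wrist"; returns the picture (420x560x3 uint8, blue, green, red); there is no depth.
- viewer.get_calibration(name): a dict with "fx", "fy", "cx", "cy" (pixels), "dist" ([k1, k2, p1, p2, k3] as OpenCV has them; the pictures are not rectified), "R" (3x3) and "t" (3): a world point X has camera coordinates R X + t. Camera axes: x right, y down, z forward; pixel columns grow to the right and rows downward; lengths in m; the calibration is good to about 2 mm. A picture is of the moment at which its call begins: read the wrist's pose just before it. get_calibration takes no time and is no camera call; for the wrist camera it gives the pose at the moment of the call.
- sign_off(): hands the job in; it is judged then, once.
The state is a dict: "t": time; "joints": joint angles; "qvel": joint speeds; "effort": joint torques, N m; "eef_pos": TCP position; "tcp_rot": TCP orientation; "wrist_force": force on the tool from outside, world axes, zero at the start; "torque": the same for the moment, N m; "gripper_width": finger opening in m; "gripper_force": force on a finger pad.
Only numpy, scipy, OpenCV 4.12 (cv2) and the standard library are available. Lean on these libraries where they do the work, as an engineer would, in place of code of your own. Each camera call takes 0.05 s, during which the arm holds its last target. There are 200 camera calls.

## Working session

There is one attempt and no reset: what is moved stays moved. The work goes in short steps, Python scripts to look and compute and a tool call to move; the robot and the scene stay as the last step left them, time stands still between calls to the robot, and variables do not carry over. Pictures are saved under pics/ and viewed, at most 14 in all, crops included, and the job is handed in when it is done.

Besides the shell and the picture viewer there is one more tool, called after ">>>" as name(argument=value, ...) on one line, values as JSON. step_arm: Moves the arm, as the interface text tells. Its arguments: {"type":"object","properties":{"series":{"type":"array"},"grip_force":{"type":"number"}},"required":["series"]}

```bash
mkdir -p pics; ls; python3 - <<'E'
from workcell import sensors, viewer
import cv2
for n in("top","scene"):
    im=viewer.capture(n); cv2.imwrite(f"pics/{n}0.png",im)
    c=viewer.get_calibration(n); print(n,c)
s=sensors.get_state();print(s)
E
```

```text
pics
top {'fx': 423.1818702182525, 'fy': 423.1818702182525, 'cx': 278.9336984711029, 'cy': 211.97704204601035, 'dist': array([0.01224372, 0.        , 0.        , 0.        , 0.        ]), 'R': array([[-0.0147422 , -0.99985107, -0.00897287],
       [-0.99393216,  0.01563202, -0.1088784 ],
       [ 0.10900245,  0.00731332, -0.99401458]]), 't': array([0.00635157, 0.52981331, 0.84198396])}
scene {'fx': 514.0662689707067, 'fy': 514.0662689707067, 'cx': 285.30213989012356, 'cy': 209.36953883766174, 'dist': array([-0.0026801,  0.       ,  0.       ,  0.       ,  0.       ]), 'R': array([[-0.07181234,  0.99740475, -0.00517198],
       [ 0.7047301 ,  0.04706916, -0.70791241],
       [-0.70583176, -0.0544817 , -0.7062813 ]]), 't': array([ 0.03984668, -0.33401323,  1.4613964 ])}
{'t': 0.1, 'joints': array([ 1.10678147,  0.41183681, -0.01270125,  1.59693753,  0.00562729,
        1.13427849, -0.0822024 ]), 'qvel': array([-0.00179946, -0.00109954,  0.0006407 , -0.00202346,  0.00096944,
       -0.00148552, -0.00087732]), 'effort': array([ 3.65398635e-03, -6.01827478e+01,  6.84509687e-01, -3.00089300e+01,
        1.40216737e-02,  6.37224279e-03, -1.24603594e-05]), 'eef_pos': array([ 0.24076314, -0.576303  ,  0.23053603]), 'tcp_rot': array([-3.07892299e+00, -6.17461260e-01,  6.36648224e-04]), 'wrist_force': array([ 0.03336258, -0.12617522,  0.28936827]), 'torque': array([ 0.01404797,  0.00214939, -0.0924102 ]), 'gripper_force': 0.0, 'gripper_width': 0.08533068336984452}
```

View pics/top0.png

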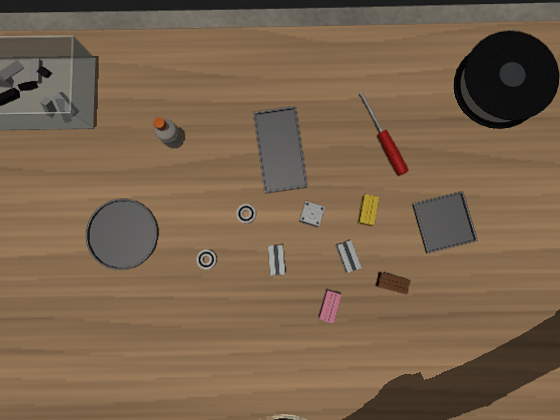

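View pics/scene0.png

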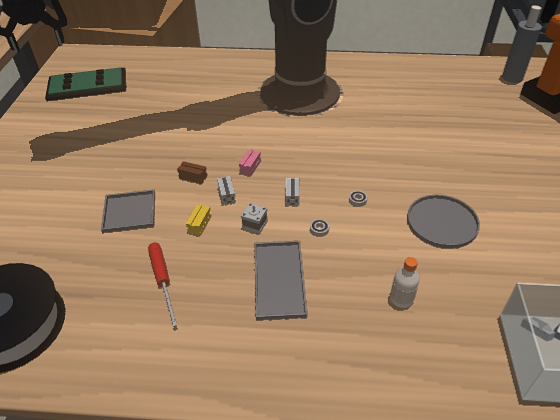

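The top view shows the offcut candidates: bare aluminium at (277,260) and (348,256), then yellow (369,210), brown (393,283) and pink (330,306). The two silver ones fit the description, and the coloured ones are the excluded look-alikes. The rest are:
- **Bearings:** (246,213) and (206,260)
- **Motor:** (312,214)
- **Trays:** oblong (280,150), square (444,222), round (122,234)
- **Bystanders:** glue (168,132) and driver (385,135)

Next I'll measure these and confirm with one crop.

```bash
cat > h.py <<'E'
import numpy as np, cv2
from workcell import sensors, viewer
def cast(uv,z,c):
    K=np.array([[c["fx"],0,c["cx"]],[0,c["fy"],c["cy"]],[0,0,1]])
    p=cv2.undistortPoints(np.array(uv,float).reshape(-1,1,2),K,np.array(c["dist"])).reshape(-1,2)
    R=np.array(c["R"]);o=-R.T@np.array(c["t"]);d=np.c_[p,np.ones(len(p))]@R
    return (o+d*((z-o[2])/d[:,2])[:,None])[:,:2]
def rect(mask,seed,z,c):
    """blob of the mask nearest the seed pixel -> centre, sizes, long-side angle (deg) on plane z"""
    n,l,st,ce=cv2.connectedComponentsWithStats(mask.astype(np.uint8))
    ok=[i for i in range(1,n) if st[i,4]>40]
    i=min(ok,key=lambda i:np.hypot(*(np.argwhere(l==i)[:,::-1]-seed).T).min())
    cs,_=cv2.findContours((l==i).astype(np.uint8),cv2.RETR_EXTERNAL,cv2.CHAIN_APPROX_NONE)
    P=cast(max(cs,key=len)[:,0],z,c)
    r=cv2.minAreaRect((P*1000).astype(np.float32))
    b=cv2.boxPoints(r);e=max((b[1]-b[0],b[2]-b[1]),key=np.linalg.norm)
    return np.round(r[0]).tolist(),np.round(sorted(r[1])).tolist(),round(float(np.degrees(np.arctan2(e[1],e[0])))%180,1)
E
python3 - <<'E'
from h import *
im=cv2.imread("pics/top0.png");c=viewer.get_calibration("top")
hsv=cv2.cvtColor(im,cv2.COLOR_BGR2HSV)
m=(hsv[...,1]<75)
m=cv2.morphologyEx(m.astype(np.uint8),cv2.MORPH_CLOSE,np.ones((3,3)))
for n,s,z in[("offA",(277,260),.025),("offB",(348,256),.025),("brgA",(246,213),.012),("brgB",(206,260),.012),("motor",(312,214),.035),("oblong",(280,150),.01),("square",(444,222),.01),("round",(122,234),.01),("glue",(172,135),0.05)]:
    print(n,rect(m,s,z,c))
r=cv2.inRange(hsv,(0,150,80),(6,255,255))|cv2.inRange(hsv,(172,150,80),(180,255,255))
print("driver handle",rect(r,(392,152),.012,c)); print("tip",cast([(361,95)],.005,c))
for n,s in[("yellow",(369,210)),("brown",(393,283)),("pink",(330,306))]: print(n,cast([s],.02,c).round(3))
cv2.imwrite("pics/crop1.png",cv2.resize(im[190:330,180:420],None,fx=3.3,fy=3.3,interpolation=cv2.INTER_CUBIC))
cv2.imwrite("pics/wrist0.png",viewer.capture("wrist"));w=viewer.get_calibration("wrist");print(w["fx"],w["R"].round(2),(-w["R"].T@w["t"]).round(3))
E
```

```text
offA ([433.0, 5.0], [31.0, 61.0], 3.5)
offB ([438.0, -142.0], [34.0, 62.0], 18.4)
brgA ([530.0, 69.0], [40.0, 40.0], 179.5)
brgB ([436.0, 151.0], [41.0, 41.0], 44.8)
motor ([525.0, -69.0], [43.0, 46.0], 162.2)
oblong ([668.0, -6.0], [94.0, 179.0], 7.3)
square ([506.0, -346.0], [109.0, 111.0], 103.0)
round ([491.0, 329.0], [147.0, 149.0], 91.0)
glue ([692.0, 222.0], [44.0, 64.0], 44.1)
driver handle ([657.0, -245.0], [24.0, 101.0], 23.9)
tip [[ 0.7854743  -0.18371451]]
yellow [[ 0.532 -0.189]]
brown [[ 0.382 -0.232]]
pink [[ 0.338 -0.102]]
369.5479477341946 [[ 0.39 -0.92 -0.  ]
 [-0.87 -0.37  0.32]
 [-0.3  -0.12 -0.95]] [ 0.316 -0.544  0.373]
```

View pics/crop1.png

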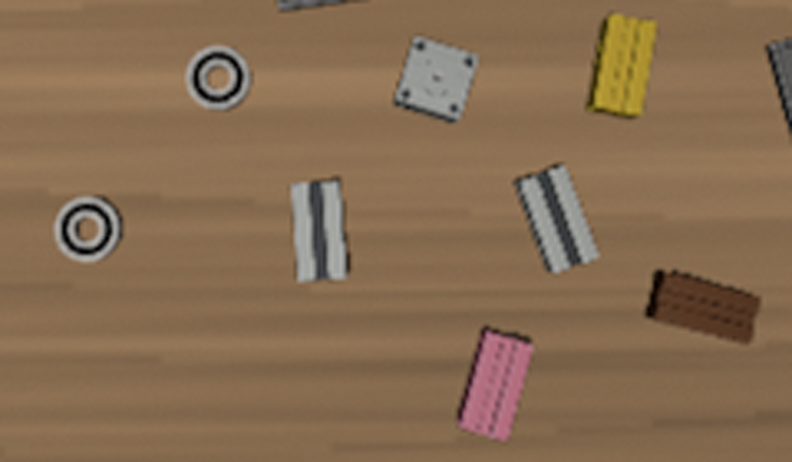

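View pics/wrist0.png

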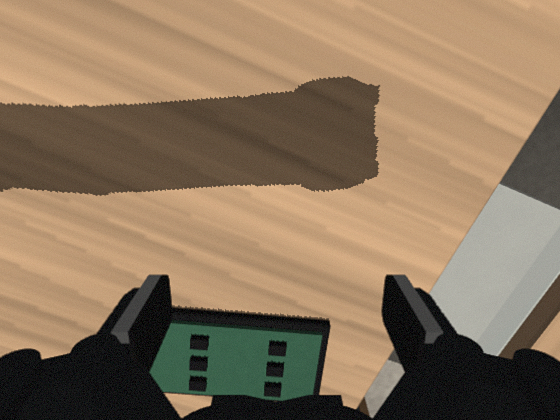

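The crop confirms it: the offcuts are the two bare aluminium pieces at crop (320,230) and (556,217), and yellow, brown and pink stay put. The measured sizes agree with those given. The wrist view shows the fingers left and right, with the camera ahead of them. I'll start with the motor.

>>> step_arm(series=[{"fingers":1,"x":0.526,"y":0.939,"z":-0.15,"roll":-0.05},{"fingers":1,"x":0.526,"y":0.939,"z":-0.15,"roll":-0.05},{"fingers":1,"x":0.526,"y":0.939,"z":-0.15,"roll":-0.05},{"fingers":1,"x":0.526,"y":0.939,"z":-0.15,"roll":-0.05},{"fingers":1,"x":0.526,"y":0.939,"z":-0.15,"roll":-0.05},{"fingers":1,"x":0.526,"y":0.939,"z":-0.15,"roll":-0.05},{"fingers":1,"x":0.526,"y":0.939,"z":-0.15,"roll":-0.05},{"fingers":1,"x":0.526,"y":0.939,"z":-0.15,"roll":-0.05},{"fingers":1,"x":0.526,"y":0.939,"z":-0.15,"roll":-0.05},{"fingers":1,"x":0.526,"y":0.939,"z":-0.15,"roll":-0.05},{"fingers":1,"x":0.526,"y":0.939,"z":-0.15,"roll":-0.05},{"fingers":1,"x":0.526,"y":0.939,"z":-0.15,"roll":-0.05},{"fingers":1,"x":0.526,"y":0.939,"z":-0.15,"roll":-0.05},{"fingers":1,"x":0.526,"y":0.939,"z":-0.15,"roll":-0.05},{"fingers":1,"x":0.526,"y":0.939,"z":-0.15,"roll":-0.05},{"fingers":1,"x":0.526,"y":0.939,"z":-0.15,"roll":-0.05},{"fingers":1,"x":0.526,"y":0.939,"z":-0.15,"roll":-0.05},{"fingers":1,"x":0.526,"y":0.939,"z":-0.15,"roll":-0.05},{"fingers":1,"x":0,"y":0,"z":0,"roll":0},{"fingers":1,"x":0,"y":0,"z":0,"roll":0}], grip_force=40)

```text
t: 2.15
eef_pos: [0.5248, -0.069, 0.1499]
tcp_rot: [3.104, -0.483, -0.002]
wrist_force: [-0.4, -0.8, -0.2]
gripper_width: 0.0856
gripper_force: 0.0
```

```bash
cat >> h.py <<'E'
def tool():
    s=sensors.get_state();R=cv2.Rodrigues(s["tcp_rot"])[0]
    print("tcp mm",(s["eef_pos"]*1000).round(1),"close-line deg",round(np.degrees(np.arctan2(R[1,1],R[0,1]))%180,1),"w",round(s["gripper_width"],4),"t",round(s["t"],1),"F",s["wrist_force"].round(1))
    return s
E
python3 - <<'E'
from h import *
tool(); c=viewer.get_calibration("wrist"); im=viewer.capture("wrist"); cv2.imwrite("pics/wrist1.png",im)
hsv=cv2.cvtColor(im,cv2.COLOR_BGR2HSV); m=((hsv[...,1]<70)&(hsv[...,2]>90)).astype(np.uint8)
R=np.array(c["R"]);X=R@np.array([.525,-.069,.04])+c["t"];uv=(c["fx"]*X[0]/X[2]+c["cx"],c["fy"]*X[1]/X[2]+c["cy"]);print(uv)
print(rect(cv2.morphologyEx(m,cv2.MORPH_CLOSE,np.ones((5,5))),uv,.04,c))
E
```

```text
tcp mm [524.8 -69.  149.9] close-line deg 72.3 w 0.0856 t 2.1 F [-0.4 -0.8 -0.2]
(np.float64(276.2668878474469), np.float64(196.63501513132215))
([523.0, -69.0], [41.0, 42.0], 71.5)
```

View pics/wrist1.png

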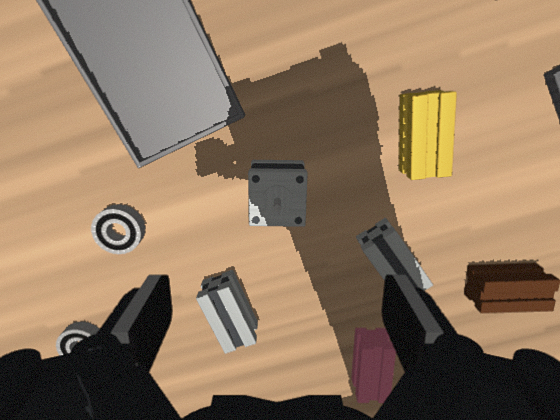

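The wrist view shows the motor top centred at (277,195) and square to the fingers. It measures (523,-69) mm, 41x42 mm at 71.5°, which matches the tool. I'll go down, grip and lift.

>>> step_arm(series=[{"fingers":1,"x":-0.05,"y":0,"z":-0.8,"roll":0},{"fingers":1,"x":0,"y":0,"z":-0.8,"roll":0},{"fingers":1,"x":0,"y":0,"z":-0.8,"roll":0},{"fingers":1,"x":0,"y":0,"z":-0.8,"roll":0},{"fingers":1,"x":0,"y":0,"z":-0.8,"roll":0},{"fingers":1,"x":0,"y":0,"z":-0.4,"roll":0},{"fingers":1,"x":0,"y":0,"z":-0.4,"roll":0},{"fingers":1,"x":0,"y":0,"z":0,"roll":0},{"fingers":0,"x":0,"y":0,"z":0,"roll":0},{"fingers":0,"x":0,"y":0,"z":0,"roll":0},{"fingers":0,"x":0,"y":0,"z":0,"roll":0},{"fingers":0,"x":0,"y":0,"z":0,"roll":0},{"fingers":0,"x":0,"y":0,"z":0,"roll":0},{"fingers":0,"x":0,"y":0,"z":0,"roll":0},{"fingers":0,"x":0,"y":0,"z":0,"roll":0},{"fingers":0,"x":0,"y":0,"z":0,"roll":0}], grip_force=50)

```text
t: 3.8
eef_pos: [0.5243, -0.0697, 0.0074]
tcp_rot: [-3.104, 0.487, -0.003]
wrist_force: [-0.7, 0.6, 5.7]
gripper_width: 0.0415
gripper_force: 51.7
```

>>> step_arm(series=[{"fingers":0,"x":0,"y":0,"z":0.8,"roll":0},{"fingers":0,"x":0,"y":0,"z":0.8,"roll":0},{"fingers":0,"x":0,"y":0,"z":0.8,"roll":0},{"fingers":0,"x":-0.05,"y":-0.77,"z":0,"roll":0.057},{"fingers":0,"x":-0.05,"y":-0.77,"z":0,"roll":0.057},{"fingers":0,"x":-0.05,"y":-0.77,"z":0,"roll":0.057},{"fingers":0,"x":-0.05,"y":-0.77,"z":0,"roll":0.057},{"fingers":0,"x":-0.05,"y":-0.77,"z":0,"roll":0.057},{"fingers":0,"x":-0.05,"y":-0.77,"z":0,"roll":0.057},{"fingers":0,"x":-0.05,"y":-0.77,"z":0,"roll":0.057},{"fingers":0,"x":-0.05,"y":-0.77,"z":0,"roll":0.057},{"fingers":0,"x":-0.05,"y":-0.77,"z":0,"roll":0.057},{"fingers":0,"x":-0.05,"y":-0.77,"z":0,"roll":0.057},{"fingers":0,"x":-0.05,"y":-0.77,"z":0,"roll":0.057},{"fingers":0,"x":-0.05,"y":-0.77,"z":0,"roll":0.057},{"fingers":0,"x":0,"y":0,"z":0,"roll":0},{"fingers":0,"x":0,"y":0,"z":0,"roll":0}])

```text
t: 5.5
eef_pos: [0.5049, -0.3471, 0.078]
tcp_rot: [-3.121, -0.352, 0.001]
wrist_force: [0.2, 1.1, -2.0]
gripper_width: 0.0416
gripper_force: 51.7
```

```bash
python3 - <<'E'
from h import *
tool(); c=viewer.get_calibration("wrist"); im=viewer.capture("wrist"); cv2.imwrite("pics/wrist2.png",im)
E
```

```text
tcp mm [ 504.9 -347.1   78. ] close-line deg 102.9 w 0.0416 t 5.5 F [ 0.2  1.1 -2. ]
```

View pics/wrist2.png

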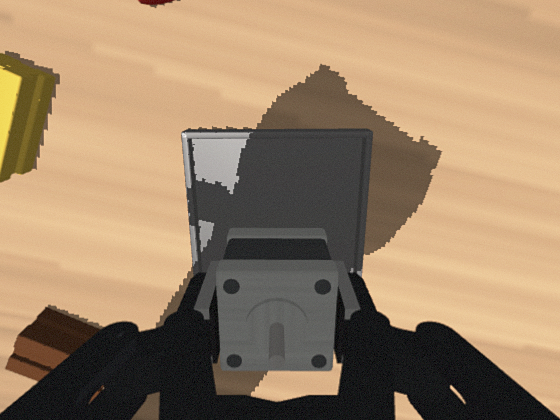

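The motor is held upright, top face at (277,315), over the middle of the square tray. I'll set it down and retreat.

>>> step_arm(series=[{"fingers":0,"x":0,"y":0,"z":-0.6,"roll":0},{"fingers":0,"x":0,"y":0,"z":-0.6,"roll":0},{"fingers":0,"x":0,"y":0,"z":-0.6,"roll":0},{"fingers":0,"x":0,"y":0,"z":-0.25,"roll":0},{"fingers":0,"x":0,"y":0,"z":-0.2,"roll":0},{"fingers":0,"x":0,"y":0,"z":0,"roll":0},{"fingers":0,"x":0,"y":0,"z":0,"roll":0},{"fingers":0.62,"x":0,"y":0,"z":0,"roll":0},{"fingers":0.62,"x":0,"y":0,"z":0,"roll":0},{"fingers":0.62,"x":0,"y":0,"z":0,"roll":0},{"fingers":0.62,"x":0,"y":0,"z":0,"roll":0}])

```text
t: 6.65
eef_pos: [0.5057, -0.347, 0.0111]
tcp_rot: [3.121, 0.354, 0.001]
wrist_force: [0.7, 0.1, 0.9]
gripper_width: 0.0532
gripper_force: 0.0
```

>>> step_arm(series=[{"fingers":0.62,"x":0,"y":0,"z":0.9,"roll":0},{"fingers":0.62,"x":0,"y":0,"z":0.9,"roll":0},{"fingers":0.62,"x":0,"y":0,"z":0.9,"roll":0},{"fingers":1,"x":-0.223,"y":0.683,"z":0.17,"roll":0.012},{"fingers":1,"x":-0.223,"y":0.683,"z":0.17,"roll":0.012},{"fingers":1,"x":-0.223,"y":0.683,"z":0.17,"roll":0.012},{"fingers":1,"x":-0.223,"y":0.683,"z":0.17,"roll":0.012},{"fingers":1,"x":-0.223,"y":0.683,"z":0.17,"roll":0.012},{"fingers":1,"x":-0.223,"y":0.683,"z":0.17,"roll":0.012},{"fingers":1,"x":-0.223,"y":0.683,"z":0.17,"roll":0.012},{"fingers":1,"x":-0.223,"y":0.683,"z":0.17,"roll":0.012},{"fingers":1,"x":-0.223,"y":0.683,"z":0.17,"roll":0.012},{"fingers":1,"x":-0.223,"y":0.683,"z":0.17,"roll":0.012},{"fingers":1,"x":0,"y":0,"z":0,"roll":0},{"fingers":1,"x":0,"y":0,"z":0,"roll":0}])

```text
t: 8.15
eef_pos: [0.4387, -0.1414, 0.1433]
tcp_rot: [3.1, 0.503, 0.001]
wrist_force: [0.1, -0.3, -0.0]
gripper_width: 0.0852
gripper_force: 0.0
```

```bash
python3 - <<'E'
from h import *
tool(); c=viewer.get_calibration("wrist"); im=viewer.capture("wrist"); cv2.imwrite("pics/wrist3.png",im)
hsv=cv2.cvtColor(im,cv2.COLOR_BGR2HSV); m=((hsv[...,1]<70)&(hsv[...,2]>60)).astype(np.uint8)
def px(p):
    X=np.array(c["R"])@np.array(p)+c["t"];return (c["fx"]*X[0]/X[2]+c["cx"],c["fy"]*X[1]/X[2]+c["cy"])
uv=px([.438,-.142,.03]);print(uv)
print(rect(cv2.morphologyEx(m,cv2.MORPH_CLOSE,np.ones((5,5))),uv,.028,c))
E
```

```text
tcp mm [ 438.7 -141.4  143.3] close-line deg 108.4 w 0.0852 t 8.2 F [ 0.1 -0.3 -0. ]
(np.float64(277.8868185840742), np.float64(197.13282169889516))
([437.0, -142.0], [30.0, 65.0], 18.8)
```

View pics/wrist3.png

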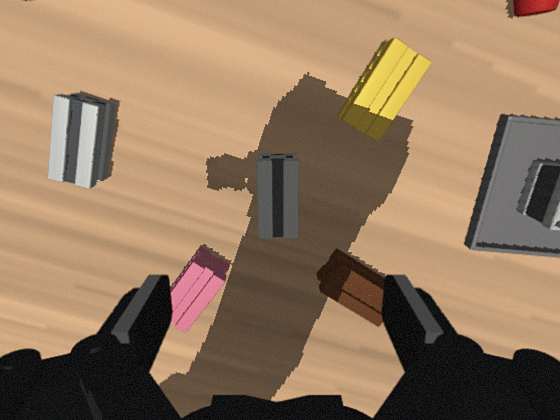

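Offcut B sits at (278,197), in line with the fingers, and measures (437,-142) mm at 18.8°. Brown, pink and yellow are clear of the fingers. I'll grip it.

>>> step_arm(series=[{"fingers":1,"x":-0.03,"y":0,"z":-0.8,"roll":0},{"fingers":1,"x":0,"y":0,"z":-0.8,"roll":0},{"fingers":1,"x":0,"y":0,"z":-0.8,"roll":0},{"fingers":1,"x":0,"y":0,"z":-0.8,"roll":0},{"fingers":1,"x":0,"y":0,"z":-0.8,"roll":0},{"fingers":1,"x":0,"y":0,"z":-0.4,"roll":0},{"fingers":1,"x":0,"y":0,"z":-0.25,"roll":0},{"fingers":1,"x":0,"y":0,"z":0,"roll":0},{"fingers":0,"x":0,"y":0,"z":0,"roll":0},{"fingers":0,"x":0,"y":0,"z":0,"roll":0},{"fingers":0,"x":0,"y":0,"z":0,"roll":0},{"fingers":0,"x":0,"y":0,"z":0,"roll":0},{"fingers":0,"x":0,"y":0,"z":0,"roll":0},{"fingers":0,"x":0,"y":0,"z":0,"roll":0},{"fingers":0,"x":0,"y":0,"z":0,"roll":0},{"fingers":0,"x":0,"y":0,"z":0,"roll":0}], grip_force=40)

```text
t: 9.8
eef_pos: [0.4381, -0.1421, 0.004]
tcp_rot: [3.101, 0.501, 0.001]
wrist_force: [-1.0, -1.1, 6.2]
gripper_width: 0.0294
gripper_force: 39.5
```

>>> step_arm(series=[{"fingers":0,"x":0,"y":0,"z":0.8,"roll":0},{"fingers":0,"x":0,"y":0,"z":0.8,"roll":0},{"fingers":0,"x":0,"y":0,"z":0.8,"roll":0},{"fingers":0,"x":0.744,"y":0.392,"z":0,"roll":-0.02},{"fingers":0,"x":0.744,"y":0.392,"z":0,"roll":-0.02},{"fingers":0,"x":0.744,"y":0.392,"z":0,"roll":-0.02},{"fingers":0,"x":0.744,"y":0.392,"z":0,"roll":-0.02},{"fingers":0,"x":0.744,"y":0.392,"z":0,"roll":-0.02},{"fingers":0,"x":0.744,"y":0.392,"z":0,"roll":-0.02},{"fingers":0,"x":0.744,"y":0.392,"z":0,"roll":-0.02},{"fingers":0,"x":0.744,"y":0.392,"z":0,"roll":-0.02},{"fingers":0,"x":0.744,"y":0.392,"z":0,"roll":-0.02},{"fingers":0,"x":0.744,"y":0.392,"z":0,"roll":-0.02},{"fingers":0,"x":0.744,"y":0.392,"z":0,"roll":-0.02},{"fingers":0,"x":0.744,"y":0.392,"z":0,"roll":-0.02},{"fingers":0,"x":0,"y":0,"z":0,"roll":0},{"fingers":0,"x":0,"y":0,"z":0,"roll":0}])

```text
t: 11.5
eef_pos: [0.705, -0.0005, 0.0747]
tcp_rot: [-3.135, -0.208, 0.002]
wrist_force: [0.1, -0.3, -0.3]
gripper_width: 0.0293
gripper_force: 40.0
```

```bash
python3 - <<'E'
from h import *
tool(); c=viewer.get_calibration("wrist"); im=viewer.capture("wrist"); cv2.imwrite("pics/wrist4.png",im)
E
```

```text
tcp mm [ 7.05e+02 -5.00e-01  7.47e+01] close-line deg 97.6 w 0.0293 t 11.5 F [ 0.1 -0.3 -0.3]
```

View pics/wrist4.png

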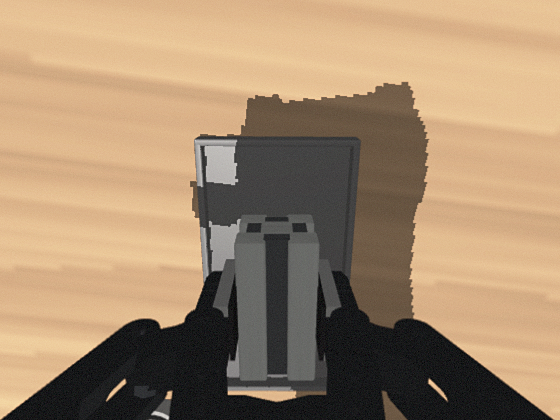

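Offcut B is held level and aligned with the oblong tray. I'll set it down in the far half.

>>> step_arm(series=[{"fingers":0,"x":0,"y":0,"z":-0.6,"roll":0},{"fingers":0,"x":0,"y":0,"z":-0.6,"roll":0},{"fingers":0,"x":0,"y":0,"z":-0.6,"roll":0},{"fingers":0,"x":0,"y":0,"z":-0.25,"roll":0},{"fingers":0,"x":0,"y":0,"z":-0.2,"roll":0},{"fingers":0,"x":0,"y":0,"z":0,"roll":0},{"fingers":0,"x":0,"y":0,"z":0,"roll":0},{"fingers":0.5,"x":0,"y":0,"z":0,"roll":0},{"fingers":0.5,"x":0,"y":0,"z":0,"roll":0},{"fingers":0.5,"x":0,"y":0,"z":0,"roll":0},{"fingers":0.5,"x":0,"y":0,"z":0,"roll":0}])

```text
t: 12.65
eef_pos: [0.7056, -0.0008, 0.0079]
tcp_rot: [-3.135, -0.207, -0.0]
wrist_force: [-0.2, -0.0, -0.1]
gripper_width: 0.0425
gripper_force: 0.0
```

>>> step_arm(series=[{"fingers":0.5,"x":0,"y":0,"z":0.9,"roll":0},{"fingers":0.5,"x":0,"y":0,"z":0.9,"roll":0},{"fingers":0.5,"x":0,"y":0,"z":0.9,"roll":0},{"fingers":1,"x":-0.909,"y":0.019,"z":0.17,"roll":-0.009},{"fingers":1,"x":-0.909,"y":0.019,"z":0.17,"roll":-0.009},{"fingers":1,"x":-0.909,"y":0.019,"z":0.17,"roll":-0.009},{"fingers":1,"x":-0.909,"y":0.019,"z":0.17,"roll":-0.009},{"fingers":1,"x":-0.909,"y":0.019,"z":0.17,"roll":-0.009},{"fingers":1,"x":-0.909,"y":0.019,"z":0.17,"roll":-0.009},{"fingers":1,"x":-0.909,"y":0.019,"z":0.17,"roll":-0.009},{"fingers":1,"x":-0.909,"y":0.019,"z":0.17,"roll":-0.009},{"fingers":1,"x":-0.909,"y":0.019,"z":0.17,"roll":-0.009},{"fingers":1,"x":-0.909,"y":0.019,"z":0.17,"roll":-0.009},{"fingers":1,"x":0,"y":0,"z":0,"roll":0},{"fingers":1,"x":0,"y":0,"z":0,"roll":0}])

```text
t: 14.15
eef_pos: [0.4333, 0.0048, 0.1404]
tcp_rot: [3.14, 0.096, 0.003]
wrist_force: [0.1, -0.5, -0.0]
gripper_width: 0.0855
gripper_force: 0.0
```

```bash
cat >> h.py <<'E'
def wrist_look(name,p,z):
    tool(); c=viewer.get_calibration("wrist"); im=viewer.capture("wrist"); cv2.imwrite(f"pics/{name}.png",im)
    hsv=cv2.cvtColor(im,cv2.COLOR_BGR2HSV); m=((hsv[...,1]<70)&(hsv[...,2]>60)).astype(np.uint8)
    X=np.array(c["R"])@np.array(p)+c["t"];uv=(c["fx"]*X[0]/X[2]+c["cx"],c["fy"]*X[1]/X[2]+c["cy"])
    print(np.round(uv),rect(cv2.morphologyEx(m,cv2.MORPH_CLOSE,np.ones((5,5))),uv,z,c))
E
python3 -c "
from h import *
wrist_look('wrist5',[.433,.005,.03],.028)"
```

```text
tcp mm [433.3   4.8 140.4] close-line deg 93.5 w 0.0855 t 14.2 F [ 0.1 -0.5 -0. ]
[277. 197.] ([432.0, 6.0], [30.0, 65.0], 3.5)
```

View pics/wrist5.png

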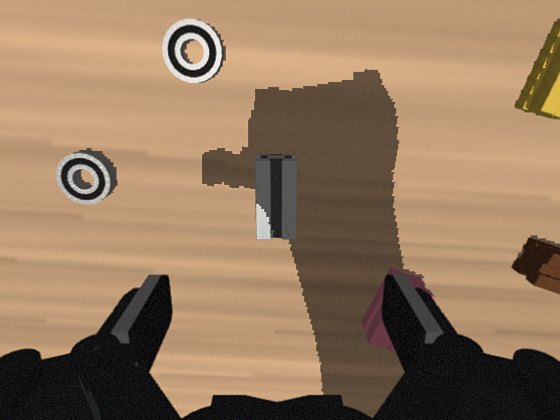

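Offcut A is at (277,197), measuring (432,6) mm at 3.5°, and the pose fits. I'll grip it.

>>> step_arm(series=[{"fingers":1,"x":0,"y":0.02,"z":-0.8,"roll":0},{"fingers":1,"x":0,"y":0,"z":-0.8,"roll":0},{"fingers":1,"x":0,"y":0,"z":-0.8,"roll":0},{"fingers":1,"x":0,"y":0,"z":-0.8,"roll":0},{"fingers":1,"x":0,"y":0,"z":-0.8,"roll":0},{"fingers":1,"x":0,"y":0,"z":-0.35,"roll":0},{"fingers":1,"x":0,"y":0,"z":-0.2,"roll":0},{"fingers":1,"x":0,"y":0,"z":0,"roll":0},{"fingers":0,"x":0,"y":0,"z":0,"roll":0},{"fingers":0,"x":0,"y":0,"z":0,"roll":0},{"fingers":0,"x":0,"y":0,"z":0,"roll":0},{"fingers":0,"x":0,"y":0,"z":0,"roll":0},{"fingers":0,"x":0,"y":0,"z":0,"roll":0},{"fingers":0,"x":0,"y":0,"z":0,"roll":0},{"fingers":0,"x":0,"y":0,"z":0,"roll":0},{"fingers":0,"x":0,"y":0,"z":0,"roll":0}])

```text
t: 15.8
eef_pos: [0.4333, 0.0054, 0.004]
tcp_rot: [3.14, 0.096, 0.002]
wrist_force: [-1.1, 0.3, 6.5]
gripper_width: 0.0296
gripper_force: 39.4
```

>>> step_arm(series=[{"fingers":0,"x":0,"y":0,"z":0.8,"roll":0},{"fingers":0,"x":0,"y":0,"z":0.8,"roll":0},{"fingers":0,"x":0,"y":0,"z":0.8,"roll":0},{"fingers":0,"x":0.725,"y":-0.061,"z":0,"roll":0.01},{"fingers":0,"x":0.725,"y":-0.061,"z":0,"roll":0.01},{"fingers":0,"x":0.725,"y":-0.061,"z":0,"roll":0.01},{"fingers":0,"x":0.725,"y":-0.061,"z":0,"roll":0.01},{"fingers":0,"x":0.725,"y":-0.061,"z":0,"roll":0.01},{"fingers":0,"x":0.725,"y":-0.061,"z":0,"roll":0.01},{"fingers":0,"x":0.725,"y":-0.061,"z":0,"roll":0.01},{"fingers":0,"x":0.725,"y":-0.061,"z":0,"roll":0.01},{"fingers":0,"x":0.725,"y":-0.061,"z":0,"roll":0.01},{"fingers":0,"x":0,"y":0,"z":0,"roll":0},{"fingers":0,"x":0,"y":0,"z":0,"roll":0},{"fingers":0,"x":0,"y":0,"z":-0.5,"roll":0}])

```text
t: 17.3
eef_pos: [0.6291, -0.0108, 0.0615]
tcp_rot: [3.135, 0.207, 0.004]
wrist_force: [0.8, 1.0, -0.6]
gripper_width: 0.0293
gripper_force: 40.2
```

```bash
python3 - <<'E'
from h import *
tool(); cv2.imwrite("pics/wrist6.png",viewer.capture("wrist"))
E
```

```text
tcp mm [629.1 -10.8  61.5] close-line deg 97.6 w 0.0293 t 17.3 F [ 0.8  1.  -0.6]
```

View pics/wrist6.png

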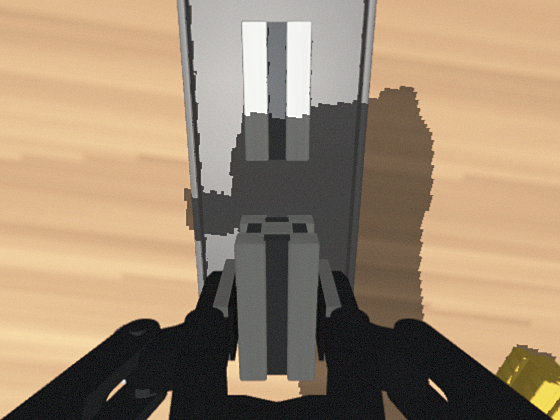

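The first offcut lies flat in the tray at (277,90). The second is in line and well short of it. I'll set the second down.

>>> step_arm(series=[{"fingers":0,"x":0,"y":0,"z":-0.6,"roll":0},{"fingers":0,"x":0,"y":0,"z":-0.6,"roll":0},{"fingers":0,"x":0,"y":0,"z":-0.35,"roll":0},{"fingers":0,"x":0,"y":0,"z":-0.25,"roll":0},{"fingers":0,"x":0,"y":0,"z":0,"roll":0},{"fingers":0,"x":0,"y":0,"z":0,"roll":0},{"fingers":0.5,"x":0,"y":0,"z":0,"roll":0},{"fingers":0.5,"x":0,"y":0,"z":0,"roll":0},{"fingers":0.5,"x":0,"y":0,"z":0,"roll":0},{"fingers":0.5,"x":0,"y":0,"z":0,"roll":0}])

```text
t: 18.35
eef_pos: [0.6286, -0.011, 0.0063]
tcp_rot: [3.135, 0.207, 0.0]
wrist_force: [0.4, -0.6, -0.1]
gripper_width: 0.0426
gripper_force: 0.0
```

>>> step_arm(series=[{"fingers":0.5,"x":0,"y":0,"z":0.9,"roll":0},{"fingers":0.5,"x":0,"y":0,"z":0.9,"roll":0},{"fingers":0.5,"x":0,"y":0,"z":0.9,"roll":0},{"fingers":1,"x":-0.657,"y":0.533,"z":0.3,"roll":0},{"fingers":1,"x":-0.657,"y":0.533,"z":0.3,"roll":0},{"fingers":1,"x":-0.657,"y":0.533,"z":0.3,"roll":0},{"fingers":1,"x":-0.657,"y":0.533,"z":0.3,"roll":0},{"fingers":1,"x":-0.657,"y":0.533,"z":0.3,"roll":0},{"fingers":1,"x":0,"y":0,"z":0,"roll":0},{"fingers":1,"x":0,"y":0,"z":0,"roll":0}])

```text
t: 19.35
eef_pos: [0.5303, 0.0691, 0.1328]
tcp_rot: [3.134, 0.208, 0.002]
wrist_force: [0.3, -0.5, -0.2]
gripper_width: 0.0856
gripper_force: 0.0
```

```bash
python3 -c "
from h import *
wrist_look('wrist7',[.53,.069,.012],.012)"
```

```text
tcp mm [530.3  69.1 132.8] close-line deg 97.6 w 0.0856 t 19.4 F [ 0.3 -0.5 -0.2]
[277. 193.] ([529.0, 69.0], [40.0, 43.0], 6.4)
```

View pics/wrist7.png

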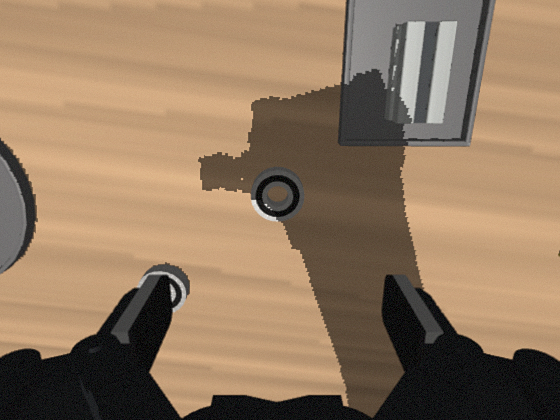

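Bearing A is centred at (277,193), and (529,69) mm agrees. Offcut A lies flat in the tray at (430,72). I'll go down low for the 12 mm part.

>>> step_arm(series=[{"fingers":1,"x":-0.03,"y":0,"z":-0.8,"roll":0},{"fingers":1,"x":0,"y":0,"z":-0.8,"roll":0},{"fingers":1,"x":0,"y":0,"z":-0.8,"roll":0},{"fingers":1,"x":0,"y":0,"z":-0.8,"roll":0},{"fingers":1,"x":0,"y":0,"z":-0.7,"roll":0},{"fingers":1,"x":0,"y":0,"z":-0.3,"roll":0},{"fingers":1,"x":0,"y":0,"z":-0.2,"roll":0},{"fingers":1,"x":0,"y":0,"z":0,"roll":0},{"fingers":0.4,"x":0,"y":0,"z":0,"roll":0},{"fingers":0.4,"x":0,"y":0,"z":0,"roll":0},{"fingers":0.4,"x":0,"y":0,"z":0,"roll":0},{"fingers":0.4,"x":0,"y":0,"z":0,"roll":0},{"fingers":0.4,"x":0,"y":0,"z":0,"roll":0},{"fingers":0.4,"x":0,"y":0,"z":0,"roll":0}], grip_force=40)

```text
t: 20.8
eef_pos: [0.5296, 0.069, 0.0013]
tcp_rot: [3.135, 0.207, 0.002]
wrist_force: [-1.5, -0.4, 6.7]
gripper_width: 0.0381
gripper_force: 39.3
```

>>> step_arm(series=[{"fingers":0,"x":0,"y":0,"z":0.3,"roll":0},{"fingers":0,"x":0,"y":0,"z":0.7,"roll":0},{"fingers":0,"x":0,"y":0,"z":0.8,"roll":0},{"fingers":0,"x":0,"y":0,"z":0.6,"roll":0},{"fingers":0,"x":0,"y":0,"z":0,"roll":0},{"fingers":0,"x":0,"y":0,"z":0,"roll":0}])

```text
t: 21.4
eef_pos: [0.5293, 0.0688, 0.0727]
tcp_rot: [3.135, 0.207, 0.001]
wrist_force: [-0.5, 0.0, -0.6]
gripper_width: 0.0379
gripper_force: 40.3
```

```bash
python3 - <<'E'
from h import *
tool(); cv2.imwrite("pics/wrist8.png",viewer.capture("wrist"))
E
```

```text
tcp mm [529.3  68.8  72.7] close-line deg 97.5 w 0.0379 t 21.4 F [-0.5  0.  -0.6]
```

View pics/wrist8.png

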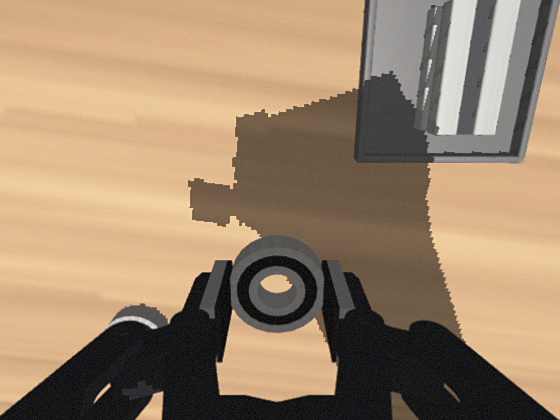

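Bearing A is held flat at (277,283). I'll carry it to the far side of the dish centre and set it down.

>>> step_arm(series=[{"fingers":0,"x":-0.031,"y":0.788,"z":0,"roll":0},{"fingers":0,"x":-0.031,"y":0.788,"z":0,"roll":0},{"fingers":0,"x":-0.031,"y":0.788,"z":0,"roll":0},{"fingers":0,"x":-0.031,"y":0.788,"z":0,"roll":0},{"fingers":0,"x":-0.031,"y":0.788,"z":0,"roll":0},{"fingers":0,"x":-0.031,"y":0.788,"z":0,"roll":0},{"fingers":0,"x":-0.031,"y":0.788,"z":0,"roll":0},{"fingers":0,"x":-0.031,"y":0.788,"z":0,"roll":0},{"fingers":0,"x":-0.031,"y":0.788,"z":0,"roll":0},{"fingers":0,"x":-0.031,"y":0.788,"z":0,"roll":0},{"fingers":0,"x":-0.031,"y":0.788,"z":0,"roll":0},{"fingers":0,"x":0,"y":0,"z":0,"roll":0},{"fingers":0,"x":0,"y":0,"z":0,"roll":0},{"fingers":0,"x":0,"y":0,"z":-0.6,"roll":0},{"fingers":0,"x":0,"y":0,"z":-0.6,"roll":0},{"fingers":0,"x":0,"y":0,"z":-0.6,"roll":0},{"fingers":0,"x":0,"y":0,"z":-0.3,"roll":0},{"fingers":0,"x":0,"y":0,"z":-0.15,"roll":0},{"fingers":0,"x":0,"y":0,"z":0,"roll":0},{"fingers":0,"x":0,"y":0,"z":0,"roll":0}])

```text
t: 23.45
eef_pos: [0.5193, 0.3287, 0.0052]
tcp_rot: [-3.135, -0.206, -0.001]
wrist_force: [-0.3, -0.3, -1.3]
gripper_width: 0.038
gripper_force: 40.4
```

>>> step_arm(series=[{"fingers":0.6,"x":0,"y":0,"z":0,"roll":0},{"fingers":0.6,"x":0,"y":0,"z":0,"roll":0},{"fingers":0.6,"x":0,"y":0,"z":0,"roll":0},{"fingers":0.6,"x":0,"y":0,"z":0,"roll":0},{"fingers":0.6,"x":0,"y":0,"z":0.8,"roll":0},{"fingers":0.6,"x":0,"y":0,"z":0.8,"roll":0},{"fingers":0.6,"x":0,"y":0,"z":0.8,"roll":0},{"fingers":1,"x":-0.347,"y":-0.741,"z":0.21,"roll":0},{"fingers":1,"x":-0.347,"y":-0.741,"z":0.21,"roll":0},{"fingers":1,"x":-0.347,"y":-0.741,"z":0.21,"roll":0},{"fingers":1,"x":-0.347,"y":-0.741,"z":0.21,"roll":0},{"fingers":1,"x":-0.347,"y":-0.741,"z":0.21,"roll":0},{"fingers":1,"x":-0.347,"y":-0.741,"z":0.21,"roll":0},{"fingers":1,"x":-0.347,"y":-0.741,"z":0.21,"roll":0},{"fingers":1,"x":-0.347,"y":-0.741,"z":0.21,"roll":0},{"fingers":1,"x":0,"y":0,"z":0,"roll":0},{"fingers":1,"x":0,"y":0,"z":0,"roll":0}])

```text
t: 25.15
eef_pos: [0.436, 0.1511, 0.1277]
tcp_rot: [-3.135, -0.205, -0.002]
wrist_force: [-0.7, 0.6, 0.5]
gripper_width: 0.0858
gripper_force: 0.0
```

```bash
python3 -c "
from h import *
wrist_look('wrist9',[.436,.151,.012],.012)"
```

```text
tcp mm [436.  151.1 127.7] close-line deg 97.5 w 0.0858 t 25.1 F [-0.7  0.6  0.5]
[277. 195.] ([434.0, 152.0], [40.0, 42.0], 7.6)
```

View pics/wrist9.png

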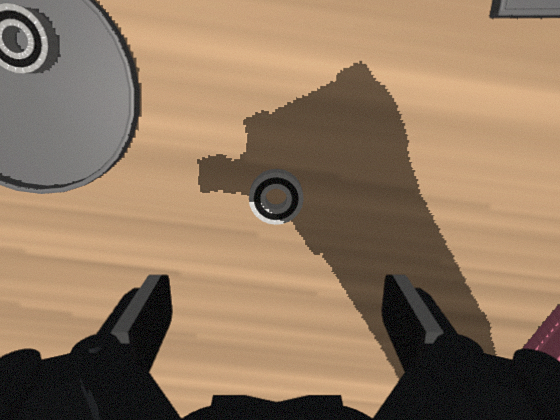

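Bearing B is at (275,197), measuring (434,152) mm. Bearing A lies flat in the dish at (17,38). I'll grip B.

>>> step_arm(series=[{"fingers":1,"x":-0.04,"y":0.02,"z":-0.8,"roll":0},{"fingers":1,"x":0,"y":0,"z":-0.8,"roll":0},{"fingers":1,"x":0,"y":0,"z":-0.8,"roll":0},{"fingers":1,"x":0,"y":0,"z":-0.8,"roll":0},{"fingers":1,"x":0,"y":0,"z":-0.5,"roll":0},{"fingers":1,"x":0,"y":0,"z":-0.3,"roll":0},{"fingers":1,"x":0,"y":0,"z":-0.22,"roll":0},{"fingers":1,"x":0,"y":0,"z":0,"roll":0},{"fingers":0.4,"x":0,"y":0,"z":0,"roll":0},{"fingers":0.4,"x":0,"y":0,"z":0,"roll":0},{"fingers":0.4,"x":0,"y":0,"z":0,"roll":0},{"fingers":0.4,"x":0,"y":0,"z":0,"roll":0},{"fingers":0.4,"x":0,"y":0,"z":0,"roll":0},{"fingers":0.4,"x":0,"y":0,"z":0,"roll":0}])

```text
t: 26.6
eef_pos: [0.4349, 0.1519, 0.0015]
tcp_rot: [-3.135, -0.207, -0.002]
wrist_force: [-0.8, -0.7, 7.0]
gripper_width: 0.0381
gripper_force: 39.2
```

>>> step_arm(series=[{"fingers":0,"x":0,"y":0,"z":0.6,"roll":0},{"fingers":0,"x":0,"y":0,"z":0.9,"roll":0},{"fingers":0,"x":0,"y":0,"z":0.9,"roll":0},{"fingers":0,"x":0.117,"y":0.738,"z":0,"roll":0},{"fingers":0,"x":0.117,"y":0.738,"z":0,"roll":0},{"fingers":0,"x":0.117,"y":0.738,"z":0,"roll":0},{"fingers":0,"x":0.117,"y":0.738,"z":0,"roll":0},{"fingers":0,"x":0.117,"y":0.738,"z":0,"roll":0},{"fingers":0,"x":0.117,"y":0.738,"z":0,"roll":0},{"fingers":0,"x":0.117,"y":0.738,"z":0,"roll":0},{"fingers":0,"x":0.117,"y":0.738,"z":0,"roll":0},{"fingers":0,"x":0,"y":0,"z":0,"roll":0},{"fingers":0,"x":0,"y":0,"z":0,"roll":0},{"fingers":0,"x":0,"y":0,"z":-0.6,"roll":0},{"fingers":0,"x":0,"y":0,"z":-0.6,"roll":0},{"fingers":0,"x":0,"y":0,"z":-0.6,"roll":0},{"fingers":0,"x":0,"y":0,"z":-0.3,"roll":0},{"fingers":0,"x":0,"y":0,"z":-0.17,"roll":0},{"fingers":0,"x":0,"y":0,"z":0,"roll":0},{"fingers":0,"x":0,"y":0,"z":0,"roll":0}])

```text
t: 28.6
eef_pos: [0.4629, 0.3287, 0.0051]
tcp_rot: [-3.135, -0.206, -0.001]
wrist_force: [-0.8, 0.2, -0.3]
gripper_width: 0.0379
gripper_force: 40.6
```

>>> step_arm(series=[{"fingers":0.6,"x":0,"y":0,"z":0,"roll":0},{"fingers":0.6,"x":0,"y":0,"z":0,"roll":0},{"fingers":0.6,"x":0,"y":0,"z":0,"roll":0},{"fingers":0.6,"x":0,"y":0,"z":0,"roll":0},{"fingers":0.6,"x":0,"y":0,"z":0.6,"roll":0},{"fingers":0.6,"x":0,"y":0,"z":0.9,"roll":0},{"fingers":0.6,"x":0,"y":0,"z":0.9,"roll":0},{"fingers":0.6,"x":0,"y":0,"z":0.9,"roll":0},{"fingers":0.6,"x":-0.8,"y":0,"z":0.9,"roll":0},{"fingers":0.6,"x":-0.8,"y":0,"z":0.9,"roll":0},{"fingers":0.6,"x":-0.8,"y":0,"z":0.5,"roll":0},{"fingers":0.6,"x":-0.8,"y":0,"z":0,"roll":0},{"fingers":0.6,"x":0,"y":0,"z":0,"roll":0},{"fingers":0.6,"x":0,"y":0,"z":0,"roll":0}])

```text
t: 30.0
eef_pos: [0.3666, 0.3289, 0.1728]
tcp_rot: [-3.135, -0.208, -0.001]
wrist_force: [0.6, -0.6, 1.0]
gripper_width: 0.0509
gripper_force: 0.0
```

```bash
python3 - <<'E'
from h import *
tool(); im=viewer.capture("top");cv2.imwrite("pics/top1.png",im);sc=viewer.capture("scene");cv2.imwrite("pics/scene1.png",sc)
t=cv2.resize(im[80:290,60:500],(780,372)); s=cv2.resize(sc[180:340,80:500],(780,297))
cv2.imwrite("pics/end.png",cv2.resize(np.vstack([t,s]),(680,583)))
E
```

```text
tcp mm [366.6 328.9 172.8] close-line deg 97.6 w 0.0509 t 30.0 F [ 0.6 -0.6  1. ]
```

View pics/end.png

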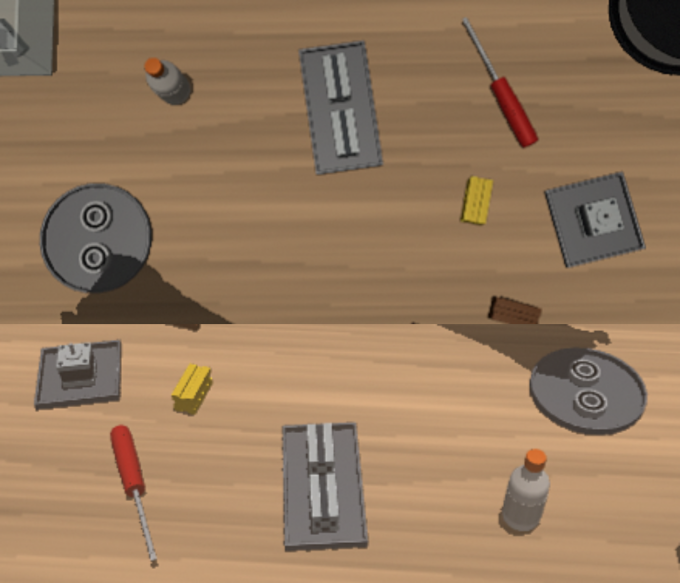

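The final top and scene views show both offcuts flat in the oblong tray at (337,77) and (345,132), and both bearings flat in the dish at (96,215) and (94,257). The motor stands upright in the square tray at (603,216), and the glue bottle and driver haven't moved. The arm is clear of everything, so I'll hand in.

```bash
python3 -c "
from workcell import sign_off
print(sign_off())"
```

```text
the job is handed in; nothing more can be done
None
```

I sorted all five parts into their trays, left the glue bottle, screwdriver and look-alikes where they were, and handed the job in after about 30 s of the 120 s allowed; no verdict came back, but the final pictures show everything in place.

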